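Take the stray tube out of the sample case

ROBOT

A 6-joint arm with a two-finger parallel gripper is mounted at the origin on the work surface. World frame = base frame: x ahead of the robot, y to its left, z up, the work surface at z = 0. Lengths are in mm, angles in rad, forces in N, time in s.
With the tool pointing down it reaches from about 275 to 825 mm from the base axis. Payload 5.2 kg.
Tool frame: the origin (TCP) lies midway between the tips of the shut fingers; the grasp point (between the pads) lies 19 mm behind it; z points along the fingers, y is the line along which they close (so a half turn about z gives the same grasp; the last joint's range is limited). The gripper opens to 93 mm and grips with 3 to 60 N. Pads are 15 mm wide; open, the fingers measure 128 mm over their backs; the gripper's body (75 mm by 188 mm) begins 65 mm behind the grasp point.
Start: joints at [1.073, 0.259, 1.535, -0, 1.348, -0.203], TCP at [159.779, 526.285, 218.653] pointing down, gripper open.
Joint ranges: [-3.14, 3.14], [-0.91, 2.08], [0.19, 2.58], [-1.22, 4.36], [0.22, 2.71], [-3.12, 3.12]. Speed limits (rad/s): [2.57, 2.57, 3.14, 3.14, 3.14, 3.14].

INTERFACE

Orientations are given as [roll, pitch, yaw] about the fixed x, y, z axes, in that order (R = Rz(yaw) Ry(pitch) Rx(roll)).
In Python, from cell import manip gives the robot as it stands.
- The arm moves only by the shell command python3 -m handwheel 'ROWS'. ROWS is JSON, one flat list of numbers, 7 for each row, row after row: the turn, a rotation vector about the world's x, y, z in units of 6 degrees (1.0 is 6 degrees), then the shift along the world's x, y, z in units of 60 mm (1.0 is 60 mm), then the opening, from 0 (shut) to 1 (fully open). In form: [rx, ry, rz, tx, ty, tz, jaw, rx, ry, rz, tx, ty, tz, jaw, ...]. A call has 1 to 12 rows; each row is the pose to reach, as a shift and turn from the pose commanded when the call began; what a row does not reach only later rows make up. A row lasts 1/8 s, in which the tool goes at most 62.5 mm and 10.7 degrees, less where a joint would pass 70% of its speed; a pose out of reach is approached as far as the arm can. A call with a gripper value outside its range is refused whole. The fingers move at their own pace and stop on an object; the grip force is fixed at half the most. Time passes only in rows, so rows that repeat a pose let the fingers close. It gives the time, the measured TCP pose, the force, the opening and the grip force at its end, in the units of the state.
- manip.sense(): the state, without advancing time (a new reading comes with each control period).
- manip.grab_frame(name): name is "side" or "top"; returns a dict with "img" (480x640x3 uint8, blue, green, red), "camera_matrix" (3x3 intrinsics, pixels), "R" (3x3) and "t" (3): a world point X has camera coordinates R X + t. Camera axes: x right, y down, z forward; pixel columns grow to the right and rows downward; lengths in mm; the calibration is good to about 2 mm. A picture is of the moment at which its call begins. There is no depth.
- manip.sign_off(): hands the job in; it is judged then, once.
The state is a dict: "time_s": time; "joint_pos": joint angles; "qd": joint speeds; "tau": joint torques, N m; "tool_pos": TCP position; "tcp_rot": TCP orientation; "ft_force": force on the tool from outside, world axes, zero at the start; "ft_torque": the same for the moment, N m; "grip_width": finger opening in mm; "grip_force": force on a finger pad.
Only numpy, scipy, OpenCV 4.12 (cv2) and the standard library are available. Lean on these libraries where they do the work, as an engineer would, in place of code of your own. Each camera call takes 0.05 s, during which the arm holds its last target. There are 200 camera calls.

TASK

Open the hinged sample case and compare the four tubes with the outlines printed on its floor: one short tube has been packed over a long outline. Take that tube out and lay it flat in the shallow steel tray without dropping it, leave the other three tubes in their places, then shut the lid fully. Do not disturb the things standing around.

Things in the scene. Friction and masses are not known exactly. Their poses are not given: they have to be found in the camera images.
- case: grey box fixed to the counter, 140 mm (x) by 220 mm (y) by 60 mm high, walls and floor 5 mm, lid hinged on the rim of its +x side; origin at the centre of its underside. Four tubes lie in it along x, at y = -69, -23, 23 and 69 mm, on two ribs. Which tube and which outline is at which place varies; one short tube lies over a long outline.
- ribs: two blue ribs fixed in the case (same origin and axes as the case), along y, 4 mm thick, centred at x = -19 and 19 mm: 34 mm free between them, down to the 5 mm floor. Grooves for the tubes are 18 mm wide, 7 mm deep, bottoms 25 mm above the counter. 30 mm or more is free between neighbouring tubes, so do not open the fingers beyond about 40 mm to straddle one.
- lid (a joint): lid angle in rad: 0 shut, grows as it opens, stop at 1.8. It starts ajar by 0.05 to 0.35. The hinge is stiff: the lid stays at any angle; about 3 N at the handle moves it. The lid is white, 140 by 220 by 6 mm.
- lid_hinge (a point): middle of the hinge line, at the lid's underside on the case's +x rim, 60 mm above the counter; the hinge line runs along the case's y axis.
- lid_handle (a point): middle of the lid's steel bar handle: round bar, 100 mm long, parallel to the hinge line, 35 mm off the lid's upper face. With the lid shut it is 110 mm from the hinge line (towards the case's -x side) and 41 mm above it; with the lid upright, 110 mm above the hinge and 41 mm to its +x side. The bar can turn in a gripper that holds it.
- tube_a: lying capped sample tube, clear with a white label and a rust-brown cap; origin on its axis at mid-length, x along the tube towards the cap. LONG kind: 110 mm overall, 16 mm diameter, the last 20 mm is the cap (19 mm diameter), 20 g. Its axis starts 33 mm above the counter.
- tube_b: lying capped sample tube, clear with a white label and a rust-brown cap; origin on its axis at mid-length, x along the tube towards the cap. SHORT kind: 80 mm overall, 13 mm diameter, the last 16 mm is the cap (16 mm diameter), 15 g. Its axis starts 31.5 mm above the counter.
- tube_c: lying capped sample tube, clear with a white label and a rust-brown cap; origin on its axis at mid-length, x along the tube towards the cap. SHORT kind: 80 mm overall, 13 mm diameter, the last 16 mm is the cap (16 mm diameter), 15 g. Its axis starts 31.5 mm above the counter.
- tube_d: lying capped sample tube, clear with a white label and a rust-brown cap; origin on its axis at mid-length, x along the tube towards the cap. LONG kind: 110 mm overall, 16 mm diameter, the last 20 mm is the cap (19 mm diameter), 20 g. Its axis starts 33 mm above the counter.
- outline_p: flat dark tube outline printed on the white floor of the case under one of the four places; origin at its centre, x along it towards its cap end. LONG outline, 116 mm by 24 mm: a long tube belongs above it.
- outline_q: flat dark tube outline printed on the white floor of the case under one of the four places; origin at its centre, x along it towards its cap end. LONG outline, 116 mm by 24 mm: a long tube belongs above it.
- outline_r: flat dark tube outline printed on the white floor of the case under one of the four places; origin at its centre, x along it towards its cap end. SHORT outline, 86 mm by 19 mm: a short tube belongs above it.
- outline_s: flat dark tube outline printed on the white floor of the case under one of the four places; origin at its centre, x along it towards its cap end. LONG outline, 116 mm by 24 mm: a long tube belongs above it.
- tray: shallow open steel tray fixed to the counter, 180 mm (x) by 120 mm (y) by 22 mm high, walls and floor 4 mm; origin at the centre of its underside. It starts empty.
- rack: bystander, loose: blue rack of upright capped tubes, 60 by 114 mm, 110 mm high; origin at the centre of its underside.
- bottle: bystander, loose: closed bottle, 64 mm diameter, 160 mm high; origin at the centre of its underside.
- carton: bystander, loose: carton, 120 by 220 by 80 mm high; origin at the centre of its underside.
- label_roll: bystander, loose: roll of labels, ring of 80 mm outer diameter, 45 mm high; origin at the centre of its underside.

How it is judged (in metres and radians):
On the way, in this order (a step that is already met when the one before it is completed fails the run):
1. the lid has been opened (past 1.0 rad) (value of joint lid above 1 rad), for 0.1 s.
2. the short tube that lay over a long outline lies in the tray (x of tube_b in the frame of tray between -0.082 and 0.082 m and y of tube_b in the frame of tray between -0.052 and 0.052 m and z of tube_b in the frame of tray below 0.016 m), for 0.2 s.
At the end, for the whole second after the job is handed in: The short tube that lay over a long outline rests flat within the tray's walls (its middle under 16 mm above the tray's underside, under 0.02 m/s); the other three tubes are within 12 mm of their starts; the lid is shut to within 0.06 rad (all of step 2 and linear speed of tube_b below 0.02 m/s and value of joint lid below 0.06 rad and distance of each of tube_a, tube_c, tube_d from where it was at the start of the episode below 0.012 m); the robot touches nothing.
It fails at once if the stray tube is dropped (falls free of the fingers faster than 0.8 m/s, a fall of more than about 33 mm) (linear speed of tube_b above 0.8 m/s and contact force between tube_b and the fingers below 0.05 N).
It fails at once if the rack is moved more than 30 mm (distance of rack from where it was at the start of the episode above 0.03 m).
It fails at once if the bottle is moved more than 30 mm (distance of bottle from where it was at the start of the episode above 0.03 m).
It fails at once if the carton is moved more than 30 mm (distance of carton from where it was at the start of the episode above 0.03 m).
It fails at once if the label roll is moved more than 30 mm (distance of label_roll from where it was at the start of the episode above 0.03 m).
It also fails if it takes over 72 s, if anything falls off the work surface, if the arm or the gripper's body presses on something with over 40 N, if the wrist force passes 120 N, or if a joint passes its speed limit or range.

## Working session

There is one attempt and no reset: what is moved stays moved. The work goes in short steps, Python scripts to look and compute and a shell command to move; the robot and the scene stay as the last step left them, time stands still between calls to the robot, and variables do not carry over. Pictures are saved under pics/ and viewed, at most 10 in all, crops included, and the job is handed in when it is done.

```bash
mkdir -p pics; ls; cat > h.py <<'E'
import numpy as np, cv2
from cell import manip
def grab(n,name):
    f=manip.grab_frame(n); cv2.imwrite(f'pics/{name}.png',f['img'])
    np.savez(f'pics/{name}.npz',img=f['img'],K=f['camera_matrix'],R=f['R'],t=f['t']); return f
def ray(f,u,v,z):
    K,R,t=np.array(f['camera_matrix']),np.array(f['R']),np.array(f['t']).ravel()
    d=R.T@np.linalg.inv(K)@[u,v,1]; c=-R.T@t
    return c+d*(z-c[2])/d[2]
def proj(f,X):
    K,R,t=np.array(f['camera_matrix']),np.array(f['R']),np.array(f['t']).ravel()
    p=K@(R@np.array(X)+t); return p[:2]/p[2]
E
python3 - <<'E'
from h import *
for n in('top','side'):
    f=grab(n,n+'0'); print(n,-np.array(f['R']).T@np.array(f['t']).ravel(),np.array(f['R']).round(2).tolist())
print(manip.sense())
E
```

```text
pics
top [ 388.52502098  -20.34787942 1509.07736581] [[-0.02, -1.0, -0.01], [-0.99, 0.02, -0.15], [0.15, 0.01, -0.99]]
side [  99.15330189 -840.97381998 1009.09514036] [[0.83, -0.55, -0.01], [-0.39, -0.56, -0.73], [0.39, 0.61, -0.68]]
{'time_s': 0.1, 'joint_pos': array([ 1.07320035e+00,  2.59223735e-01,  1.53597511e+00,  1.97328279e-06,
        1.34803481e+00, -2.02788451e-01]), 'qd': array([ 0.00183877, -0.00088337, -0.00292196,  0.00012077, -0.00077957,
       -0.00044792]), 'tau': array([ 2.62396788e-03, -4.38208580e+01, -2.84643227e+01,  7.24368682e-02,
        3.62359278e-02, -1.84664196e-05]), 'tool_pos': array([159.52952404, 525.8263314 , 217.9252403 ]), 'tcp_rot': array([-3.13998566e+00, -3.32384812e-04,  2.84678442e+00]), 'ft_force': array([0.73366237, 0.1377888 , 1.00549515]), 'ft_torque': array([0.0131684 , 0.01819921, 0.01186777]), 'grip_force': 0.0, 'grip_width': 92.77857572299709}
```

View pics/top0.png

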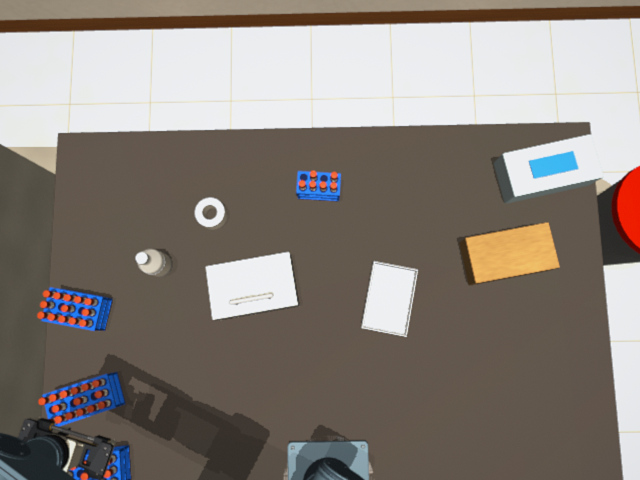

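View pics/side0.png

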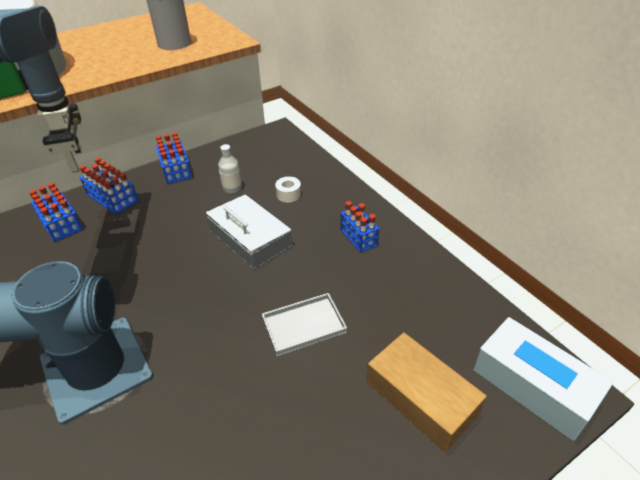

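The top view shows the lid at about (252,287) with its handle at (251,298), hinge on the far side, and the tray at (390,298). The side view shows the case at (248,228), handle at (237,219) and tray at (304,323).

```bash
python3 - <<'E'
from h import *
rois={'top':(195,240,110,90),'side':(195,185,105,85)}; tr={'top':(350,250,80,95),'side':(250,280,110,80)}
out=[]
for n in('top','side'):
    f=dict(np.load(f'pics/{n}0.npz')); f['camera_matrix']=f['K']; im=f['img']; g=im.min(2)
    for nm,r in(('lid',rois[n]),('tray',tr[n])):
        x,y,w,h=r; m=(g[y:y+h,x:x+w]>150).astype('uint8')
        c=max(cv2.findContours(m,cv2.RETR_EXTERNAL,cv2.CHAIN_APPROX_NONE)[0],key=cv2.contourArea)
        q=cv2.approxPolyDP(cv2.convexHull(c),4,True)[:,0]+[x,y]
        print(n,nm,q.tolist()); 
        zs=66 if nm=='lid' else 22
        print([ray(f,*p,zs)[:2].round().tolist() for p in q])
    x,y,w,h=rois[n]; out.append(cv2.resize(im[y:y+h,x:x+w],(400,350*400//400),interpolation=cv2.INTER_CUBIC))
cv2.imwrite('pics/crop0.png',np.hstack(out))
E
```

```text
top lid [[289, 253], [297, 304], [212, 319], [206, 266]]
[[583.0, 92.0], [451.0, 72.0], [416.0, 290.0], [553.0, 307.0]]
top tray [[374, 261], [417, 269], [406, 336], [361, 327]]
[[563.0, -132.0], [540.0, -245.0], [365.0, -209.0], [390.0, -92.0]]
side lid [[206, 212], [246, 195], [290, 229], [249, 250]]
[[421.0, 297.0], [556.0, 303.0], [587.0, 93.0], [452.0, 83.0]]
side tray [[328, 293], [346, 327], [276, 351], [262, 314]]
[[564.0, -132.0], [540.0, -247.0], [365.0, -211.0], [390.0, -96.0]]
```

View pics/crop0.png

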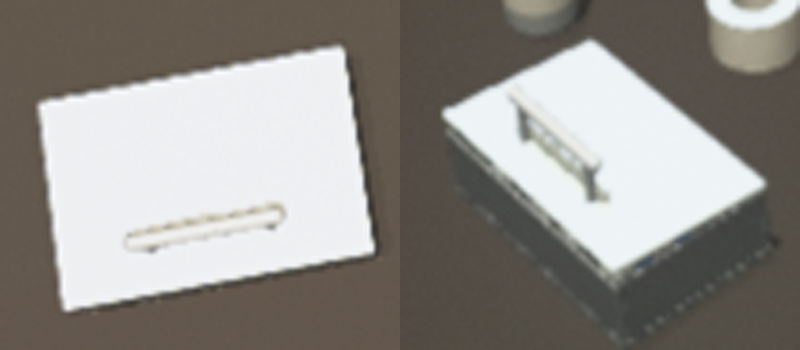

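Crop: handle bar's ends lie at about (231,302)–(272,295) in top and (224,208)–(247,224) in side; lid is slightly ajar.

```bash
cat >> h.py <<'E'
from scipy.optimize import least_squares
from scipy.spatial.transform import Rotation as Ro
H=np.array([569,199.,60]); YAW=np.radians(7.9); TH=np.radians(7.9)
ux=np.array([np.cos(YAW),np.sin(YAW),0]); uy=np.array([-np.sin(YAW),np.cos(YAW),0])
def hand(th,H=H): return H+ux*(-110*np.cos(th)+41*np.sin(th))+[0,0,110*np.sin(th)+41*np.cos(th)]
def ld(name):
    f=dict(np.load(f'pics/{name}.npz')); f['camera_matrix']=f['K']; return f
E
python3 - <<'E'
from h import *
F=[ld('top0'),ld('side0')]
obs=[(251.4,298.4),(235.5,216.2)]
r=least_squares(lambda X:np.r_[tuple(proj(f,X)-o for f,o in zip(F,obs))],[460,190,110]); print('tri',r.x,r.cost)
r=least_squares(lambda q:np.r_[tuple(proj(f,hand(q[0]))-o for f,o in zip(F,obs))],[.15]); print('th',r.x,r.cost,r.fun,hand(r.x[0]))
s=manip.sense(); print(s['tool_pos'],Ro.from_euler('xyz',s['tcp_rot']).as_matrix().round(3))
E
```

```text
tri [465.72375422 182.28192088 109.08909651] 0.24747855195302318
th [0.08523028] 1.5445909551056665 [-0.77270641  0.28212895 -1.50532367 -0.38276706] [463.89654724 184.41569073 110.21515848]
[159.52952404 525.8263314  217.9252403 ] [[-0.957  0.291 -0.001]
 [ 0.291  0.957 -0.001]
 [ 0.    -0.002 -1.   ]]
```

```bash
python3 -m handwheel '[0,0,-2,0.6,-0.7,0,0.6, 0,0,-4,1.6,-1.8,0,0.6, 0,0,-6,2.6,-2.9,0,0.6, 0,0,-8,3.6,-4.0,0,0.6, 0,0,-10,4.5,-5.0,0,0.6, 0,0,-10.87,5.09,-5.72,0,0.6, 0,0,-10.87,5.09,-5.72,0,0.6, 0,0,-10.87,5.09,-5.72,0,0.6, 0,0,-10.87,5.09,-5.72,0,0.6, 0,0,-10.87,5.09,-5.72,-0.5,0.6, 0,0,-10.87,5.09,-5.72,-0.5,0.6]'
python3 - <<'E'
from h import *
grab('side','s1')
f=grab('top','t1')
cv2.imwrite('pics/c1.png',np.hstack([cv2.resize(f['img'][220:340,180:340],(400,300)),cv2.resize(ld('s1')['img'][150:270,170:330],(400,300))]))
s=manip.sense(); print(s['tool_pos'],s['tcp_rot'],s['joint_pos'],s['grip_width'])
E
```

```text
time_s: 1.48
tool_pos: [462.6, 183.6, 186.7]
tcp_rot: [-3.136, -0.0, 1.709]
ft_force: [-0.4, -0.3, 0.1]
grip_width: 56.1
grip_force: 0.0
[464.49610448 183.9119601  188.99102372] [-3.14092678e+00 -2.46239828e-04  1.70971638e+00] [1.53161765e-01 1.91482492e-01 1.69767197e+00 2.69167393e-04
 1.25310050e+00 1.41574642e-02] 55.971120399529156
```

View pics/c1.png

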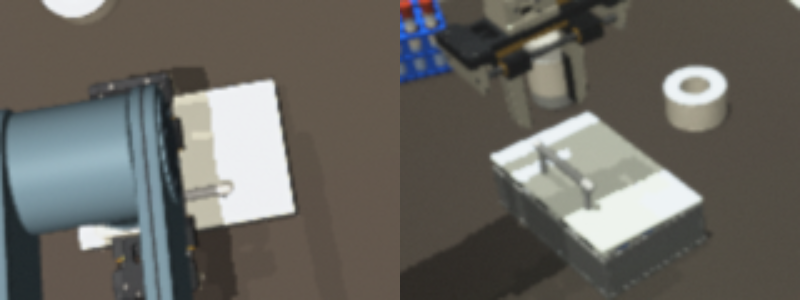

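The top view shows the wrist over the handle, and the side view shows the fingers above the bar, straddling it. Descend and grip.

```bash
python3 -m handwheel '[0,0,0,0,0,-0.8,0.5, 0,0,0,0,0,-1.55,0.4, 0,0,0,0,0,-1.55,0.4, 0,0,0,0,0,-1.55,0.4, 0,0,0,0,0,-1.55,0, 0,0,0,0,0,-1.55,0, 0,0,0,0,0,-1.55,0, 0,0,0,0,0,-1.55,0, 0,0,0,0,0,-1.55,0, 0,0,0,0,0,-1.55,0]'
python3 - <<'E'
from h import *
s=manip.sense(); print(s['tool_pos'],s['tcp_rot'],s['ft_force'],s['grip_width'],s['grip_force'])
for th in np.arange(.085,1.75,.15): print(round(th,3),((hand(th)-hand(.085))/60).round(3))
E
```

```text
time_s: 2.82
tool_pos: [465.3, 183.1, 95.7]
tcp_rot: [3.141, -0.0, 1.709]
ft_force: [0.7, 0.5, 0.1]
grip_width: 9.8
grip_force: 30.0
[465.32745219 183.10794919  95.7072807 ] [ 3.14131724e+00 -2.14857904e-06  1.70851675e+00] [0.72416306 0.52433049 0.05959412] 9.8346955492832 29.991548359394073
0.085 [0. 0. 0.]
0.235 [0.143 0.02  0.255]
0.385 [0.323 0.045 0.485]
0.535 [0.535 0.074 0.686]
0.685 [0.774 0.107 0.853]
0.835 [1.035 0.144 0.981]
0.985 [1.312 0.182 1.069]
1.135 [1.599 0.222 1.114]
1.285 [1.889 0.262 1.115]
1.435 [2.177 0.302 1.072]
1.585 [2.454 0.341 0.987]
1.735 [2.717 0.377 0.86 ]
```

```bash
python3 -m handwheel '[0,0,0,0.06,0.01,0.13,0, 0,0,0,0.14,0.02,0.255,0, 0,0,0,0.23,0.03,0.37,0, 0,0,0,0.32,0.045,0.485,0, 0,0,0,0.43,0.06,0.59,0, 0,0,0,0.535,0.074,0.686,0, 0,0,0,0.65,0.09,0.77,0, 0,0,0,0.774,0.107,0.853,0, 0,0,0,0.774,0.107,0.853,0]'
```

```text
time_s: 3.95
tool_pos: [509.5, 189.8, 149.2]
tcp_rot: [-3.138, -0.001, 1.709]
ft_force: [-12.7, -0.9, 16.2]
grip_width: 9.4
grip_force: 30.1
```

```bash
python3 -m handwheel '[0,0,0,0.10,0.015,0.10,0, 0,0,0,0.23,0.035,0.16,0, 0,0,0,0.37,0.055,0.21,0, 0,0,0,0.51,0.075,0.245,0, 0,0,0,0.65,0.095,0.27,0, 0,0,0,0.80,0.115,0.29,0, 0,0,0,0.94,0.135,0.295,0, 0,0,0,1.09,0.155,0.29,0, 0,0,0,1.09,0.155,0.29,0]'
```

```text
time_s: 5.08
tool_pos: [578.5, 200.0, 165.6]
tcp_rot: [3.138, -0.002, 1.709]
ft_force: [-0.2, 5.2, 4.0]
grip_width: 9.9
grip_force: 30.0
```

```bash
python3 -m handwheel '[0,0,0,0.14,0.02,-0.015,0, 0,0,0,0.29,0.04,-0.04,0, 0,0,0,0.43,0.06,-0.08,0, 0,0,0,0.565,0.08,-0.13,0, 0,0,0,0.68,0.095,-0.175,0, 0,0,0,0.68,0.095,-0.175,0, 0,0,0,0.68,0.095,-0.175,0.25, 0,0,0,0.68,0.095,-0.175,0.25, 0,0,0,0.68,0.095,-0.175,0.25, 0,0,0,0.68,0.095,-0.175,0.25]'
```

```text
time_s: 6.32
tool_pos: [617.9, 204.2, 153.8]
tcp_rot: [3.141, 0.0, 1.708]
ft_force: [0.0, 0.0, 0.3]
grip_width: 23.1
grip_force: 0.0
```

```bash
python3 -m handwheel '[0,0,0,0,0,0.8,0.25, 0,0,0,0,0,1.6,0.25, 0,0,0,0,0,2.4,0.25, 0,0,2,-0.6,-0.8,2.4,0.42, 0,0,3.5,-1.2,-1.6,2.4,0.42, 0,0,5,-1.8,-2.4,2.4,0.42, 0,0,6.5,-2.4,-3.2,2.4,0.42, 0,0,8,-3,-4,2.4,0.42, 0,0,10,-3.5,-5,2.4,0.42, 0,0,12,-3.5,-5,2.4,0.42, 0,0,14,-3.5,-5,2.4,0.42, 0,0,15,-3.5,-5,2.4,0.42]'
python3 - <<'E'
from h import *
f=grab('top','t2'); g=grab('side','s2')
cv2.imwrite('pics/c2.png',np.hstack([cv2.resize(f['img'][230:340,190:310],(400,367),interpolation=2),cv2.resize(g['img'][140:260,190:320],(400,367),interpolation=2)]))
s=manip.sense(); print(s['tool_pos'],s['tcp_rot'],s['joint_pos'],s['grip_width'])
E
```

```text
time_s: 7.82
tool_pos: [407.5, -96.1, 298.0]
tcp_rot: [-3.141, 0.0, -3.022]
ft_force: [0.9, 0.5, -0.2]
grip_width: 38.7
grip_force: 0.0
[407.66501061 -95.76102192 297.90240347] [-3.14118393e+00  3.03508021e-04 -3.02577151e+00] [-4.98352518e-01 -3.12634465e-02  1.67500445e+00 -1.59552956e-04
  1.49736807e+00 -2.18495826e+00] 39.229872971544715
```

View pics/c2.png

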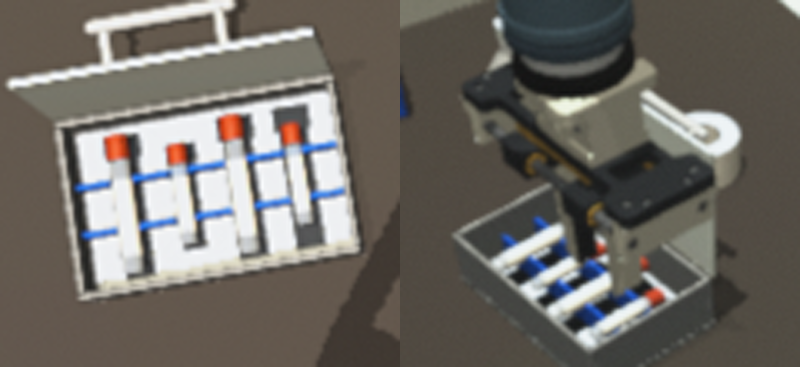

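The crop shows, in the top view, the rightmost tube (y = -69 mm) as the short one with dark long outline sticking out at both ends (full-image ~(278,282)); second from left is short on its short outline. Check the predicted geometry against cap centroids.

```bash
python3 - <<'E'
from h import *
f=ld('t2'); im=f['img'].astype(int); C=H-70*ux-[0,0,60]
m=((im[...,2]>150)&(im[...,2]-im[...,0]>70)&(im[...,2]-im[...,1]>60)).astype('uint8'); m[:240]=0;m[330:]=0;m[:,:200]=0;m[:,305:]=0
n,l,st,c=cv2.connectedComponentsWithStats(m)
D=[]
for s,p in zip(st[1:],c[1:]):
    if s[4]<8: continue
    X=ray(f,*p,34)-C; print(s[4],p.round(1),'case xy',X@ux,X@uy)
b=((im[...,0]>130)&(im[...,0]-im[...,2]>70)).astype('uint8'); b[:240]=0;b[330:]=0;b[:,:200]=0;b[:,305:]=0
n,l,st,c=cv2.connectedComponentsWithStats(b)
for s,p in zip(st[1:],c[1:]):
    if s[4]<4: continue
    X=ray(f,*p,32)-C; print('rib',s[4],p.round(1),X@ux,X@uy)
E
```

```text
43 [258.5 267.6] case xy 47.493057581892046 -21.173515771610525
30 [276.8 269.5] case xy 34.83078451481151 -68.32569247714822
44 [224.2 273.7] case xy 45.62220831640706 70.80894917543068
28 [242.1 275.5] case xy 33.41212521124379 24.513083426415076
rib 23 [284.9 273.4] 21.60634253021025 -87.84106119859445
rib 23 [268.8 276.2] 20.79809318877062 -44.735518208361775
rib 24 [250.7 279.5] 19.73629770568578 3.790528168941386
rib 23 [234.8 282.2] 19.039006231852568 46.37718127799239
rib 21 [217.6 285.1] 18.433469614763478 92.34553922814985
rib 22 [287.2 287.5] -16.34014305185875 -88.52564190176346
rib 24 [271.2 290.4] -17.149741929489554 -45.65553105375511
rib 23 [253.4 293.4] -17.85808563655941 1.7260799347377476
rib 22 [236.4 296.5] -18.884804002555896 47.12238303898551
rib 21 [219.1 299.4] -19.457447573592383 93.06028096213134
```

```bash
python3 -m handwheel '[0,0,0.16,0.4,0.8,0,0.3, 0,0,0.16,0.8,1.6,0,0.3, 0,0,0.16,1.2,2.4,0,0.3, 0,0,0.16,1.55,3.2,0,0.3, 0,0,0.16,1.72,3.63,-0.6,0.3, 0,0,0.16,1.72,3.63,-1.4,0.3, 0,0,0.16,1.72,3.63,-2.2,0.3, 0,0,0.16,1.72,3.63,-3.2,0.3, 0,0,0.16,1.72,3.63,-3.2,0.3, 0,0,0.16,1.72,3.63,-3.2,0.3]'
python3 - <<'E'
from h import *
g=grab('side','s3'); f=grab('top','t3')
s=manip.sense(); print(s['tool_pos'],s['tcp_rot'],s['joint_pos'],s['grip_width'])
cv2.imwrite('pics/c3.png',cv2.resize(g['img'][170:270,200:320],(720,600),interpolation=2))
E
```

```text
time_s: 9.18
tool_pos: [512.3, 122.4, 107.6]
tcp_rot: [-3.141, 0.002, -3.011]
ft_force: [1.0, -0.1, 1.6]
grip_width: 27.9
grip_force: 0.0
[513.20023765 122.36242007 108.56151221] [-3.14100453  0.00507435 -3.01075586] [ 2.24973349e-02  3.17446947e-01  1.74458522e+00 -4.09438558e-05
  1.07445230e+00 -1.67911489e+00] 27.751559660131576
```

View pics/c3.png

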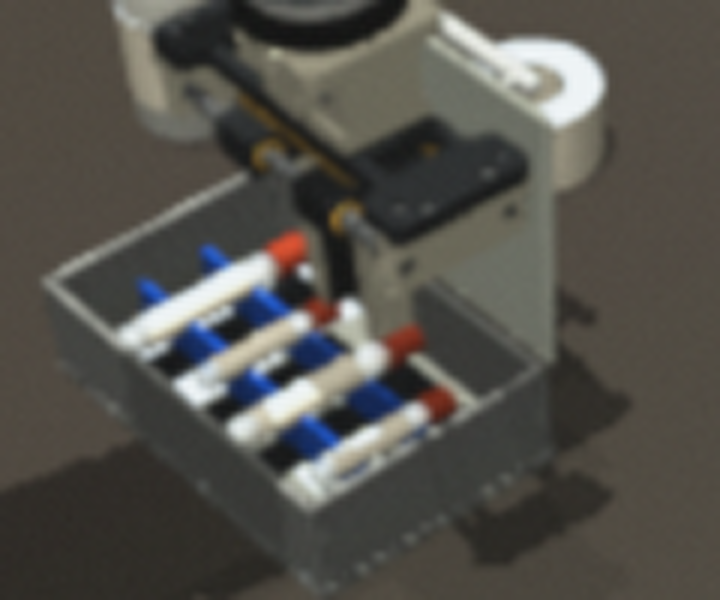

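The fingers (crop ~(370,300)) hang above the case over the stray tube's place; the other three lie undisturbed. Descend partway first.

```bash
python3 -m handwheel '[0,0,0,0,0,-0.5,0.3, 0,0,0,0,0,-0.9,0.3, 0,0,0,0,0,-0.9,0.3, 0,0,0,0,0,-0.9,0.3]'
python3 - <<'E'
from h import *
g=grab('side','s4')
s=manip.sense(); print(s['tool_pos'],s['tcp_rot'],s['ft_force'])
cv2.imwrite('pics/c4.png',cv2.resize(g['img'][180:260,220:316],(720,600),interpolation=2))
E
```

```text
time_s: 9.78
tool_pos: [512.6, 122.3, 53.7]
tcp_rot: [-3.141, 0.003, -3.01]
ft_force: [0.6, 0.3, -0.5]
grip_width: 28.3
grip_force: 0.0
[512.6103458  122.3508508   53.69842173] [-3.14119351  0.00355382 -3.0099449 ] [0.10389401 0.01515728 0.17306629]
```

View pics/c4.png

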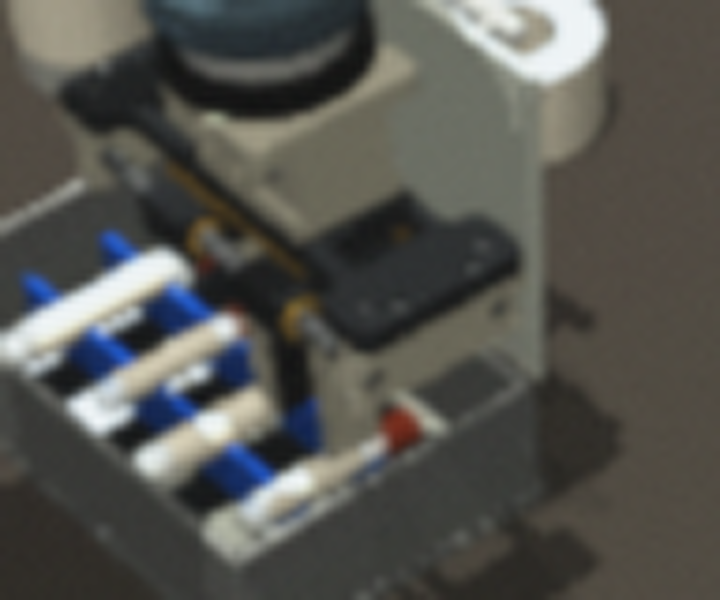

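The fingers straddle the stray tube, whose cap is visible at crop (400,428). Descend the rest and close.

```bash
python3 -m handwheel '[0,0,0,-0.02,0,-0.25,0.3, 0,0,0,-0.02,0,-0.45,0.3, 0,0,0,-0.02,0,-0.65,0.3, 0,0,0,-0.02,0,-0.65,0.3, 0,0,0,-0.02,0,-0.65,0.3]'
```

```text
time_s: 10.45
tool_pos: [509.9, 122.3, 12.6]
tcp_rot: [3.142, -0.0, -3.01]
ft_force: [0.4, 0.4, -0.8]
grip_width: 28.0
grip_force: 0.0
```

```bash
python3 -m handwheel '[0,0,0,0,0,0,0.2, 0,0,0,0,0,0,0, 0,0,0,0,0,0,0, 0,0,0,0,0,0,0, 0,0,0,0,0,0,0]'
```

```text
time_s: 11.08
tool_pos: [510.1, 122.3, 13.0]
tcp_rot: [-3.141, 0.001, -3.01]
ft_force: [0.6, 0.5, 1.4]
grip_width: 12.1
grip_force: 30.0
```

```bash
python3 -m handwheel '[0,0,0,0,0,0.15,0, 0,0,0,0,0,0.4,0, 0,0,0,0,0,0.8,0, 0,0,0,0,0,1.3,0, 0,0,0,0,0,1.8,0, 0,0,0,0,0,1.8,0]'
python3 - <<'E'
from h import *
f=grab('side','s5'); print(manip.sense()['grip_width'],manip.sense()['tool_pos'])
cv2.imwrite('pics/c5.png',cv2.resize(f['img'][140:260,190:334],(720,600),interpolation=2))
E
```

```text
time_s: 11.82
tool_pos: [511.8, 122.4, 124.0]
tcp_rot: [-3.141, 0.006, -3.01]
ft_force: [-0.7, 0.2, -1.0]
grip_width: 12.0
grip_force: 30.0
12.113519608300551 [510.62158343 122.36294626 122.23612679]
```

View pics/c5.png

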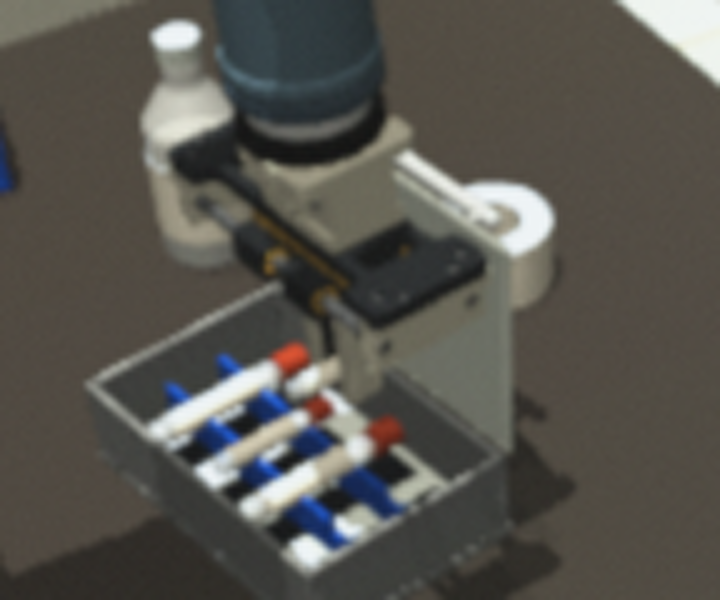

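The stray tube is held level in the fingers (crop ~(315,376)), and the other three remain. Carry it to the tray.

```bash
python3 -m handwheel '[0,0,0,-0.1,-0.6,0,0, 0,0,-0.7,-0.25,-1.4,0,0, 0,0,-1.4,-0.4,-2.2,0,0, 0,0,-2.1,-0.5,-3.0,0,0, 0,0,-2.8,-0.6,-3.8,0,0, 0,0,-3.5,-0.7,-4.5,0,0, 0,0,-3.5,-0.76,-4.87,0,0, 0,0,-3.5,-0.76,-4.87,-0.5,0, 0,0,-3.5,-0.76,-4.87,-1,0, 0,0,-3.5,-0.76,-4.87,-1.5,0, 0,0,-3.5,-0.76,-4.87,-1.5,0, 0,0,-3.5,-0.76,-4.87,-1.5,0]'
```

```text
time_s: 13.38
tool_pos: [464.3, -169.9, 31.0]
tcp_rot: [3.142, -0.0, 2.907]
ft_force: [-0.5, -0.8, -0.1]
grip_width: 12.0
grip_force: 30.0
```

```bash
python3 -m handwheel '[0,0,0,0,0,-0.2,0, 0,0,0,0,0,-0.37,0, 0,0,0,0,0,-0.37,0, 0,0,0,0,0,-0.37,0]'
```

```text
time_s: 13.88
tool_pos: [464.2, -169.9, 8.6]
tcp_rot: [-3.142, -0.0, 2.907]
ft_force: [0.1, -0.5, 0.7]
grip_width: 12.3
grip_force: 30.0
```

```bash
python3 -m handwheel '[0,0,0,0,0,-0.03,0, 0,0,0,0,0,-0.03,0.12, 0,0,0,0,0,-0.03,0.14, 0,0,0,0,0,-0.03,0.16, 0,0,0,0,0,-0.03,0.22, 0,0,0,0,0,-0.03,0.3, 0,0,0,0,0,-0.03,0.3, 0,0,0,0,0,0.4,0.3, 0,0,0,0,0,1,0.3, 0,0,0,0,0,2,0.3, 0,0,0,0,0,3,0.3, 0,0,0,0,0,3,0.3]'
python3 - <<'E'
from h import *
f=grab('side','s6'); g=grab('top','t6')
s=manip.sense(); print(s['tool_pos'],s['tcp_rot'],s['joint_pos'])
cv2.imwrite('pics/c6.png',np.hstack([cv2.resize(g['img'][240:350,190:430],(400,300),interpolation=2),cv2.resize(f['img'][170:370,200:360],(400,300*5//3),interpolation=2)[:300*5//3][200:500]]))
E
```

```text
time_s: 15.38
tool_pos: [467.0, -171.6, 193.6]
tcp_rot: [-3.138, 0.01, 2.907]
ft_force: [0.0, -0.7, -0.4]
grip_width: 27.7
grip_force: 0.0
[ 464.26217997 -169.88139431  188.80834816] [-3.14116899e+00  1.16093938e-03  2.90700701e+00] [-5.76821471e-01  1.81154290e-01  1.71112788e+00 -1.00025422e-05
  1.24807470e+00 -1.91302875e+00]
```

View pics/c6.png

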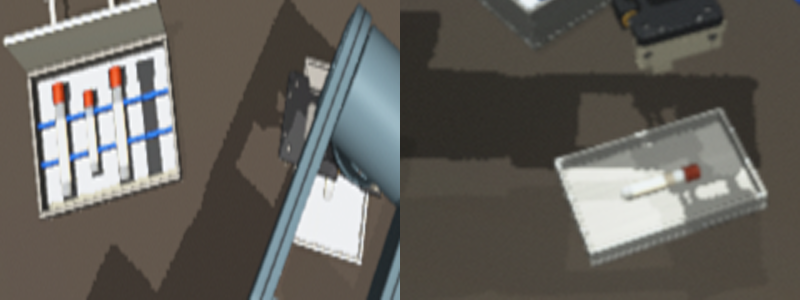

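The stray tube lies flat mid-tray (side crop ~(665,183)); the other three tubes are in place (top crop). Now go back above the handle.

```bash
python3 -m handwheel '[0,0,-1,0,0,0.9,0.25, 0,0,-2.5,0.2,0.5,1.75,0.25, 0,0,-4,0.5,1.3,1.75,0.25, 0,0,-5.5,0.8,2.1,1.75,0.25, 0,0,-7,1.1,2.9,1.75,0.25, 0,0,-8.5,1.4,3.7,1.75,0.25, 0,0,-10,1.8,4.5,1.75,0.25, 0,0,-11.66,2.2,5.3,1.75,0.25, 0,0,-11.66,2.56,6.24,1.75,0.25, 0,0,-11.66,2.56,6.24,1.75,0.25, 0,0,-11.66,2.56,6.24,1.75,0.25, 0,0,-11.66,2.56,6.24,1.75,0.25]'
python3 - <<'E'
from h import *
s=manip.sense(); print(s['tool_pos'],s['tcp_rot'],s['joint_pos'],s['grip_width'])
E
```

```text
time_s: 16.98
tool_pos: [617.4, 203.1, 292.9]
tcp_rot: [-3.14, 0.0, 1.684]
ft_force: [0.2, -0.3, 0.1]
grip_width: 23.4
grip_force: 0.0
[617.43102685 203.0635084  292.89376255] [-3.14016289e+00  4.60120879e-04  1.68440152e+00] [ 1.46670552e-01  4.11977339e-01  1.13874013e+00 -4.12697580e-04
  1.59231937e+00  3.30571007e-02] 23.41818612934492
```

```bash
python3 -m handwheel '[0,0,0.4,0,0.02,-0.8,0.25, 0,0,0.4,0,0.02,-1.4,0.25, 0,0,0.4,0,0.02,-1.4,0.25, 0,0,0.4,0,0.02,-1.8,0.25, 0,0,0.4,0,0.02,-2.32,0.25, 0,0,0.4,0,0.02,-2.32,0.25, 0,0,0.4,0,0.02,-2.32,0.25, 0,0,0.4,0,0.02,-2.32,0, 0,0,0.4,0,0.02,-2.32,0, 0,0,0.4,0,0.02,-2.32,0, 0,0,0.4,0,0.02,-2.32,0]'
```

```text
time_s: 18.35
tool_pos: [618.9, 205.9, 155.8]
tcp_rot: [3.138, 0.0, 1.728]
ft_force: [1.6, -1.8, 5.3]
grip_width: 10.4
grip_force: 30.0
```

```bash
python3 -m handwheel '[0,0,0,-0.115,-0.016,0.045,0, 0,0,0,-0.25,-0.035,0.095,0, 0,0,0,-0.39,-0.055,0.135,0, 0,0,0,-0.54,-0.076,0.16,0, 0,0,0,-0.68,-0.095,0.175,0, 0,0,0,-0.83,-0.116,0.18,0, 0,0,0,-0.97,-0.136,0.175,0, 0,0,0,-1.12,-0.157,0.155,0, 0,0,0,-1.26,-0.176,0.13,0, 0,0,0,-1.40,-0.196,0.095,0, 0,0,0,-1.54,-0.216,0.045,0, 0,0,0,-1.67,-0.234,-0.015,0]'
```

```text
time_s: 19.85
tool_pos: [516.5, 191.0, 152.7]
tcp_rot: [-3.14, 0.001, 1.728]
ft_force: [4.2, -4.7, 0.7]
grip_width: 9.8
grip_force: 30.0
```

```bash
python3 -m handwheel '[0,0,0,-0.11,-0.015,-0.057,0, 0,0,0,-0.235,-0.033,-0.14,0, 0,0,0,-0.35,-0.049,-0.224,0, 0,0,0,-0.455,-0.064,-0.32,0, 0,0,0,-0.56,-0.078,-0.425,0, 0,0,0,-0.655,-0.092,-0.54,0, 0,0,0,-0.742,-0.104,-0.655,0, 0,0,0,-0.815,-0.114,-0.78,0, 0,0,0,-0.885,-0.124,-0.91,0, 0,0,0,-0.885,-0.124,-0.91,0]'
```

```text
time_s: 21.1
tool_pos: [464.1, 183.7, 97.7]
tcp_rot: [-3.141, 0.001, 1.728]
ft_force: [6.1, -3.4, -4.4]
grip_width: 10.0
grip_force: 30.0
```

```bash
python3 -m handwheel '[0,0,0,-0.02,0,-0.05,0, 0,0,0,-0.045,-0.005,-0.11,0, 0,0,0,-0.06,-0.01,-0.16,0, 0,0,0,-0.06,-0.01,-0.16,0]'
```

```text
time_s: 21.6
tool_pos: [462.3, 183.6, 92.5]
tcp_rot: [3.137, 0.001, 1.728]
ft_force: [-1.6, -5.5, 26.4]
grip_width: 10.1
grip_force: 30.0
```

```bash
python3 -m handwheel '[0,0,0,0,0,0.07,0, 0,0,0,0,0,0.07,0.2, 0,0,0,0,0,0.07,0.2, 0,0,0,0,0,0.4,0.2, 0,0,0,0,0,0.8,0.2, 0,0,0,0,0,0.8,0, 0,0,0,0,0,0.8,0, 0,0,0,0,0,0.8,0, 0,0,0,0,0,0.8,0]'
python3 -m handwheel '[0,0,0,0,0,-0.2,0, 0,0,0,0,0,-0.38,0, 0,0,0,0,0,-0.45,0, 0,0,0,0,0,-0.48,0, 0,0,0,0,0,-0.48,0]'
```

```text
time_s: 22.72
tool_pos: [459.9, 183.7, 136.8]
tcp_rot: [-3.14, -0.0, 1.728]
ft_force: [-0.3, -0.1, -0.2]
grip_width: 0.8
grip_force: 0.0
time_s: 23.35
tool_pos: [447.8, 181.8, 104.5]
tcp_rot: [-3.115, 0.001, 1.729]
ft_force: [-27.4, -7.1, 12.1]
grip_width: 0.5
grip_force: 14.7
```

```bash
python3 -m handwheel '[0,0,0,0,0,0.3,0, 0,0,0,0,0,0.6,0, 0,0,0,0.08,-0.7,0.6,0, 0,0,0,0.15,-1.35,0.6,0, 0,0,0,0.15,-1.35,0.6,0, 0,0,0,0.15,-1.35,-0.1,0, 0,0,0,0.15,-1.35,-0.4,0, 0,0,0,0.15,-1.35,-0.4,0]'
```

```text
time_s: 24.35
tool_pos: [468.2, 103.4, 82.7]
tcp_rot: [-3.137, -0.001, 1.728]
ft_force: [0.1, -0.0, 0.7]
grip_width: 0.5
grip_force: 0.0
```

```bash
python3 -m handwheel '[0,0,0,0,0,-0.1,0, 0,0,0,0,0,-0.2,0, 0,0,0,0,0,-0.28,0, 0,0,0,0,0,-0.33,0, 0,0,0,0,0,-0.33,0]'
python3 - <<'E'
from h import *
s=manip.sense(); print(s['tool_pos'],s['ft_force'])
E
```

```text
time_s: 24.98
tool_pos: [470.1, 102.7, 66.5]
tcp_rot: [3.141, 0.0, 1.728]
ft_force: [-7.1, -0.4, 17.8]
grip_width: 0.2
grip_force: 9.1
[470.12257565 102.71279838  66.48694978] [-7.10405984 -0.42441361 17.78288784]
```

Contact at z = 66.5 mm with 18 N matches a shut lid (66 mm). Retreat and look.

```bash
python3 -m handwheel '[0,0,0,0,0,0.4,0, 0,0,0,0,0,1.2,0, 0,0,0,0,0,2.2,0, 0,0,0,-0.8,-0.3,3,0, 0,0,0,-1.6,-0.6,3,0, 0,0,0,-2,-0.8,3,0, 0,0,0,-2,-0.8,3,0, 0,0,0,-2,-0.8,3,0]'
python3 - <<'E'
from h import *
f=grab('side','s7'); g=grab('top','t7')
s=manip.sense(); print(s['tool_pos'],s['ft_force'])
for n in('s7','s0'):pass
cv2.imwrite('pics/c7.png',cv2.resize(f['img'][130:370,170:410],(600,600),interpolation=2))
E
```

```text
time_s: 25.98
tool_pos: [350.8, 54.7, 244.9]
tcp_rot: [3.14, 0.0, 1.727]
ft_force: [-0.3, -0.4, 0.1]
grip_width: 0.6
grip_force: 0.0
[350.83142137  54.79613299 244.53773194] [ 0.73982598 -0.16881792 -0.73450583]
```

View pics/c7.png

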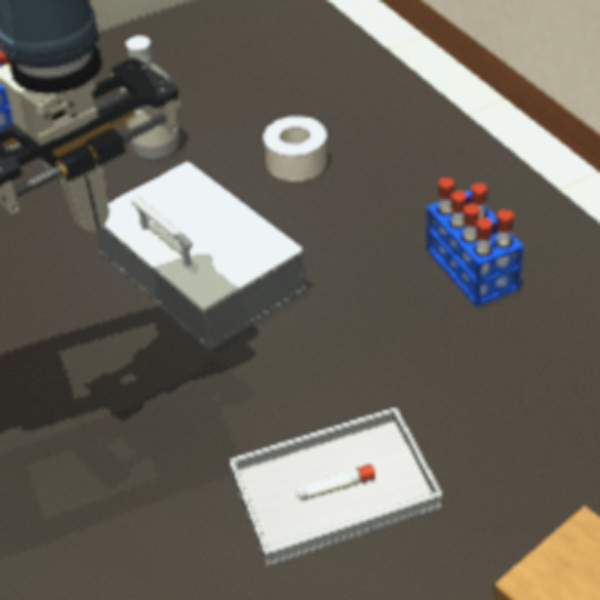

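The lid is flush on the case (crop ~(205,240)) and the tube lies flat in the tray (crop ~(337,482)). The bystanders are in place and the robot is clear.

```bash
python3 -c "
from cell import manip
print(manip.sign_off())"
```

```text
the job is handed in; nothing more can be done
None
```

I laid the stray short tube (at y = -69 mm, over a long outline) flat in the tray, left the other three in place and shut the lid; I handed the job in at about 26 s, but the sign-off returned no verdict.

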